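# Find the concealed catch and open the cradle gate

## Task

Feel across the flat grey panel with a fingertip for the flush recessed push plate hidden in one of its six squares and press it in, so that the catch lets the little wooden gate spring ajar. Then, with the plate let go, push the gate gently wide open, about square to its fence, without gripping it, and leave it standing there. Leave the headset and the loose things on the desk where they are.

Things in the scene. Friction and masses are not known exactly. Their poses are not given: they have to be found in the camera images.
- panel: low flat box fixed on the desk, 140 (x) x 200 (y) x 40 mm high: a dark wood frame 10 mm wide round a grey top flush with it. Origin: centre of its underside on the desk. The top is six 60 mm squares, centred in the panel's frame at x = -30 or +30 mm and y = -60, 0 or +60 mm. Five are solid, one holds the push plate
- panel_top (a point): middle of the panel's top face, 40 mm above the desk. The push plate is in the middle of any one of the six squares, different each time and not reported: a 45 mm square plate of the same grey, 2 mm below the top, in a 49 mm square opening with a thin dark gap round it
- catch (a joint): travel of the hidden push plate in m: 0 = out, 0.005 = fully in (straight down). A spring pushes back with 2 N at the start and 5 N fully in, and returns it when let go. From about 0.003 on it drops the gate's brass bolt
- pen: dark wood enclosure, fixed to the desk. Origin: on the desk under the middle of the shut gate, in the gate's plane; x points into the enclosure (away from the robot), y along the shut gate. Gateway 164 mm wide between two posts 22 mm square, 99 mm high with their brass knobs, centred at y = +93 and -93 mm; side fences 50 mm high at y = +-100 mm run back to x = 260 mm
- pen_front (a point): point on the desk 45 mm inside the shut gate (pen x = 45, y = 0), in the bare floor between gate and cradle. The inside is bare from pen x = 6 to 75 mm but for a 6 mm high sill (up to x = 15 mm); beyond lie the cradle and headset, under 45 mm high
- gate (a joint): opening angle of the wooden gate in rad: 0 = shut, held by the bolt; 1.6 = its stop. It opens outwards, towards the robot (pen's -x). When the catch is pressed it springs by itself to about 0.45; from there it needs some 1 to 3 N to push, and stays where it is left
- gate_board: the pale wooden gate leaf, 150 mm long, 12 mm thick, from 14 mm to 80 mm above the desk. Origin: on the hinge axis at desk height; the leaf runs along its own -y from 3 to 153 mm; its own +x is the inner face's side. It turns with the gate; with the gate shut its axes are the pen's
- gate_hinge (a point): point on the gate's upright hinge axis (brass pin), 80 mm above the desk, at pen y = +78 mm
- gate_free_end (a point): top corner of the gate's free end, 153 mm from the hinge axis, 80 mm above the desk
- headset: black headset with two ear cups of 56 mm and a grey headband, about 120 x 152 x 34 mm, lying loose in the cradle behind the gate; origin under its middle, ear cups to -x. Leave it
- belt_pack: grey plastic belt pack, 62 x 90 x 24 mm, loose in front of the panel; origin centre of underside. Leave it
- mic_capsule: silver mic capsule standing upright, 36 mm across, 54 mm high, loose behind the panel; origin centre of underside. Leave it
- ear_cushion: black rubber ring, 68 mm across, 16 mm high, loose behind the panel; origin centre of underside. Leave it
- jack_adapter: brass jack adapter lying down, about 61 mm long, 14 mm thick, loose in front of the gate beyond its swing; origin under its middle. Leave it

How it is judged:
By the outcome, as a careful person would: the job done as asked, in the order asked, and still so for the second after the job is handed in, with the robot touching nothing.
It also fails if it takes over 58 s, if anything falls off the work surface, if the arm or the gripper's body presses on something with over 40 N, if the wrist force passes 120 N, or if a joint passes its speed limit or range.

## Robot

A 6-joint arm with a two-finger parallel gripper is mounted at the origin on the work surface. World frame = base frame: x ahead of the robot, y to its left, z up, the work surface at z = 0. Lengths are in m, angles in rad, forces in N, time in s.
With the tool pointing down it reaches from about 0.3 to 0.775 m from the base axis. Payload 14.6 kg.
Tool frame: the origin (TCP) lies at the very end of the fingers, on their centre line; the grasp point (between the pads) lies 19 mm behind it; z points along the fingers, x is the direction in which the jaws open and shut, and the axes are right-handed (so a half turn about z gives the same grasp; the last joint's range is limited). The gripper opens to 94 mm and grips with 3 to 60 N. Pads are 16 mm wide; open, the fingers measure 119 mm over their backs; the gripper's body (75 mm by 177 mm) begins 78 mm behind the grasp point.
Start: joints at [-1.29, 0.3, 1.521, -0, 1.321, -0.067], TCP at [0.187, -0.517, 0.205] pointing down, gripper open.
Joint ranges: [-3.03, 3.03], [-0.79, 2.21], [0.23, 2.52], [-1.04, 4.18], [0, 3.07], [-2.55, 2.55]. Speed limits (rad/s): [2.22, 2.22, 2.57, 3.14, 3.14, 3.14].

## Interface

Orientations are given as [roll, pitch, yaw] about the fixed x, y, z axes, in that order (R = Rz(yaw) Ry(pitch) Rx(roll)).
In Python, from station import ctrl gives the robot as it stands.
- The arm moves only by the shell command python3 -m inch 'ROWS' [FORCE]. ROWS is JSON, one flat list of numbers, 7 for each row, row after row: the shift along the tool's x, y, z in cm, then the turn, a rotation vector about the tool's x, y, z in rad, then the opening, from 0 (shut) to 1 (fully open). In form: [tx, ty, tz, wx, wy, wz, claw, tx, ty, tz, wx, wy, wz, claw, ...]. A call has 1 to 20 rows; each row shifts and turns the commanded pose from where the row before left it, along the tool's axes as they then stand; what a row does not reach is not made up. A row lasts 1/8 s, in which the tool goes at most 62.5 mm and 10.7 degrees, less where a joint would pass 70% of its speed; a pose out of reach is approached as far as the arm can. A call is refused whole if a number of a shift passes 6.25 or a number of a turn 0.188, either way. A call with a gripper value outside its range is refused whole. The fingers move at their own pace and stop on an object; FORCE is the grip in N (left out, the last holds). Time passes only in rows, so rows that do not move let the fingers close. It gives the time, the measured TCP pose, the force and the opening at its end, in the units of the state.
- ctrl.get_obs(): the state, without advancing time (a new reading comes with each control period).
- ctrl.camera(name): name is "scene" or "top" or "wrist"; returns (picture, depth): 480x640x3 uint8, red, green, blue; 480x640 float32, m along the optical axis (not along the pixel's ray), 0 where there is no reading.
- ctrl.camera_params(name): a dict with "vertical_fov" (degrees; the focal length in pixels is half the picture's height over the tangent of half this angle, whatever the lens; pixels are square), "cx", "cy" (the principal point, pixels), "distortion" ([k1, k2, p1, p2, k3] as OpenCV has them; the pictures are not rectified), "camera_from_world" (4x4, takes a point from world to camera coordinates); the wrist camera has in their place "mount" (4x4, takes a point from camera to tool coordinates, whose origin is the TCP and whose axes are the tool frame's). Camera axes: x right, y down, z forward; pixel columns grow to the right and rows downward; lengths in m; the calibration is good to about 2 mm. A picture is of the moment at which its call begins: read the wrist's pose just before it. camera_params takes no time and is no camera call.
- ctrl.hand_in(): hands the job in, once; it reports no verdict.
Trained networks look in the newest picture that a camera, given by its name, has taken for a name from the list of things; names that differ only in an ending like _2 or _b are one class to them, and where a whole thing is asked for, a point or a joint stands for the part that bears it (a point fixed in the world has none). Each returns a list of dicts, best first, with "score" (0 to 1); they miss things now and then, are a little off and sometimes report something else, mostly with a low value. They report only what shows in the picture. A call takes as long as a camera call.
- ctrl.spot_in(camera, label): "bbox" ([centre column, centre row, width, height] in pixels, round what is visible of it).
- ctrl.place_of(camera, label): "centre" ([column, row] in pixels: a listed point, or the origin of a listed thing).
The state is a dict: "time_s": time; "qpos": joint angles; "joint_vel": joint speeds; "tau": joint torques, N m; "ee_pos": TCP position; "eef_rot": TCP orientation; "force": force on the tool from outside, world axes, zero at the start; "moment": the same for the moment, N m; "grip_width": finger opening in m.
Only numpy, scipy, OpenCV 4.12 (cv2) and the standard library are available. Lean on these libraries where they do the work, as an engineer would, in place of code of your own. Each camera call takes 0.05 s, during which the arm holds its last target. There are 200 camera calls.

## Working session

There is one attempt and no reset: what is moved stays moved. The work goes in short steps, Python scripts to look and compute and a shell command to move; the robot and the scene stay as the last step left them, time stands still between calls to the robot, and variables do not carry over. Pictures are saved under pics/ and viewed, about 8 in all and at most 12, crops included, and the job is handed in when it is done.

```bash
mkdir -p pics; cat > h.py <<'E'
import numpy as np, cv2
from station import ctrl
from scipy.spatial.transform import Rotation as R
def K(p):
    f=240/np.tan(np.radians(p["vertical_fov"])/2)
    return np.array([[f,0,p["cx"]],[0,f,p["cy"]],[0,0,1]])
def T(cam):
    p=ctrl.camera_params(cam)
    if "mount" in p:
        o=ctrl.get_obs(); M=np.eye(4); M[:3,:3]=R.from_euler('xyz',o["eef_rot"]).as_matrix(); M[:3,3]=o["ee_pos"]
        return p, M@np.array(p["mount"])
    return p, np.linalg.inv(np.array(p["camera_from_world"]))
def onz(cam,px,z):
    p,W=T(cam)
    u=cv2.undistortPoints(np.array([[px]],float),K(p),np.array(p["distortion"],float))[0,0]
    d=W[:3,:3]@np.array([u[0],u[1],1]); c=W[:3,3]
    return c+d*(z-c[2])/d[2]
def proj(cam,pts):
    p,W=T(cam); C=np.linalg.inv(W)
    return cv2.projectPoints(np.array(pts,float).reshape(-1,3),cv2.Rodrigues(C[:3,:3])[0],C[:3,3],K(p),np.array(p["distortion"],float))[0][:,0]
def save(cam,name):
    im,d=ctrl.camera(cam); cv2.imwrite(f"pics/{name}.png",im[:,:,::-1]); return im,d
E
python3 - <<'E'
from h import *
for cam in("top","scene"):
    save(cam,cam+"0")
    for n,z in [("panel_top",.04),("panel",0),("pen",0),("pen_front",0),("gate_hinge",.08),("gate_free_end",.08),("belt_pack",0),("mic_capsule",0),("ear_cushion",0),("jack_adapter",0),("headset",0)]:
        r=ctrl.place_of(cam,n)[:1]
        for q in r: print(cam,n,round(q["score"],2),np.round(q["centre"]),onz(cam,q["centre"],z).round(3))
o=ctrl.get_obs();print(o["ee_pos"],o["eef_rot"],o["grip_width"],o["time_s"])
E
```

```text
top pen 0.64 [194. 243.] [0.58  0.231 0.   ]
top gate_hinge 0.77 [147. 242.] [0.567 0.304 0.08 ]
top gate_free_end 0.68 [226. 228.] [0.594 0.154 0.08 ]
top belt_pack 0.55 [379. 340.] [ 0.387 -0.135  0.   ]
top mic_capsule 0.65 [444. 206.] [ 0.652 -0.273  0.   ]
top ear_cushion 0.64 [384. 190.] [ 0.686 -0.152  0.   ]
top jack_adapter 0.44 [248. 317.] [0.432 0.12  0.   ]
top headset 0.97 [186. 162.] [0.748 0.255 0.   ]
scene panel 0.98 [295. 219.] [ 0.53  -0.175  0.   ]
scene pen 0.62 [415. 286.] [0.429 0.121 0.   ]
scene gate_hinge 0.68 [429. 365.] [0.569 0.305 0.08 ]
scene gate_free_end 0.82 [356. 300.] [0.591 0.149 0.08 ]
scene belt_pack 0.97 [358. 208.] [ 0.384 -0.138  0.   ]
scene mic_capsule 0.86 [228. 212.] [ 0.653 -0.275  0.   ]
scene ear_cushion 0.89 [239. 250.] [ 0.681 -0.144  0.   ]
scene jack_adapter 0.63 [227. 213.] [ 0.654 -0.274  0.   ]
[ 0.18746032 -0.5170386   0.20544707] [ 3.14157503e+00  4.36042964e-05 -1.22294289e+00] 0.0939628275060206 1.2
```

View pics/top0.png

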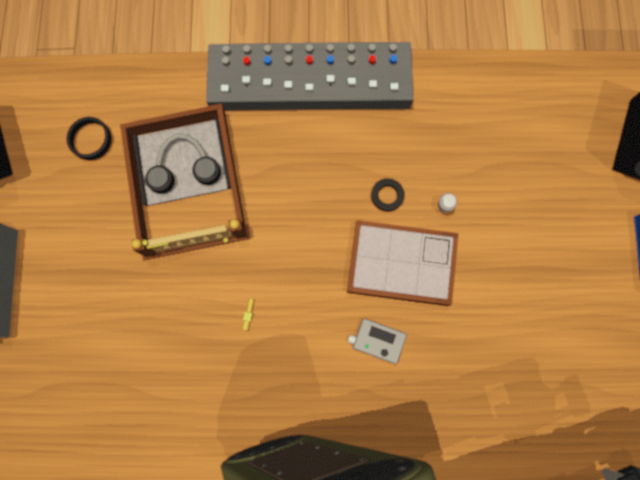

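View pics/scene0.png

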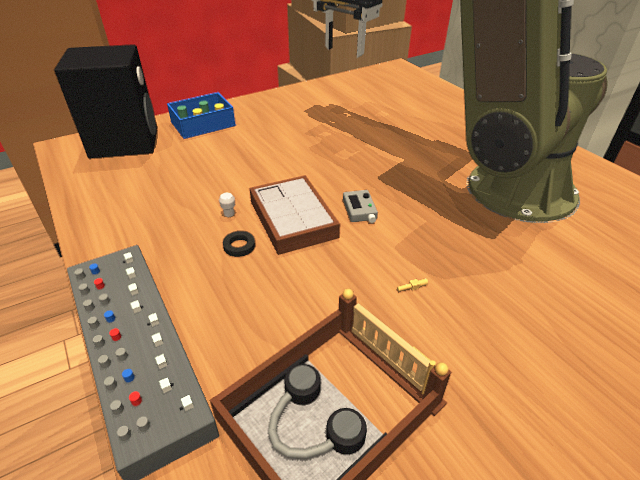

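The top view shows a thin square outline at about (436,250). That is the far-right square of the panel, whose corners are near (357,222), (457,233), (451,304) and (349,292). The scene view shows the same square at about (271,191). The gate is shut, with its hinge on the left.

```bash
python3 - <<'E'
from h import *
im=cv2.imread("pics/top0.png")[210:315,335:470]
cv2.imwrite("pics/panel.png",cv2.resize(im,None,fx=5.5,fy=5.5,interpolation=cv2.INTER_CUBIC))
for q in [(357,222),(457,233),(451,304),(349,292),(436,250)]: print(onz("top",q,.04).round(3))
for q in [(271,191)]: print(onz("scene",q,.04).round(3))
P=np.array([onz("top",q,.04)[:2] for q in [(357,222),(457,233),(451,304),(349,292)]])
c=P.mean(0); v=P[0]+P[3]-P[1]-P[2]; yaw=np.arctan2(-v[0],v[1]); X=np.array([np.cos(yaw),np.sin(yaw)]);Y=np.array([-X[1],X[0]])
print("c",c,"yaw",yaw,"plate",c+.03*X-.06*Y)
E
```

```text
[ 0.612 -0.093  0.04 ]
[ 0.589 -0.287  0.04 ]
[ 0.452 -0.269  0.04 ]
[ 0.476 -0.076  0.04 ]
[ 0.556 -0.244  0.04 ]
[ 0.552 -0.249  0.04 ]
c [ 0.53225505 -0.18123715] yaw -0.12034915086763776 plate [ 0.55483453 -0.24440492]
```

View pics/panel.png

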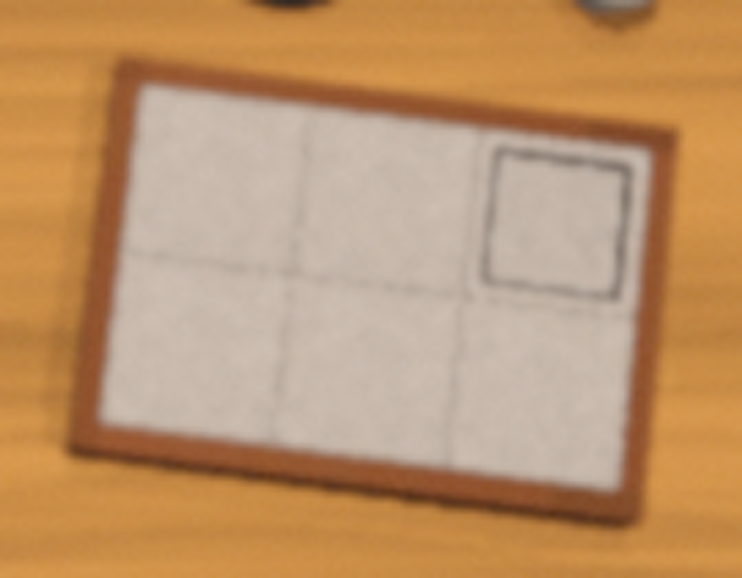

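Enlarged, the outline is unmistakable in the far-right square only (panel x +30, y -60), at about (0.555, -0.246). I'll close the fingers and move above it.

```bash
python3 -m inch '[-1.62,-5.47,0,0,0,0,0, -1.62,-5.47,0,0,0,0,0, -1.62,-5.47,0,0,0,0,0, -1.62,-5.47,0,0,0,0,0, -1.62,-5.47,0,0,0,0,0, -1.62,-5.47,0,0,0,0,0, -1.62,-5.47,0,0,0,0,0, -1.62,-5.47,0,0,0,0,0, 0,0,5,0,0,0,0, 0,0,5,0,0,0,0, 0,0,3,0,0,0,0, 0,0,0,0,0,0,0, 0,0,0,0,0,0,0]' 20
```

```text
time_s: 2.82
ee_pos: [0.5554, -0.2464, 0.0771]
eef_rot: [-3.14, -0.001, -1.223]
force: [0.8, -0.2, 0.5]
grip_width: 0.0002
```

```bash
python3 -m inch '[0,0,3,0,0,0,0, 0,0,0.4,0,0,0,0, 0,0,0.2,0,0,0,0, 0,0,0.2,0,0,0,0, 0,0,0.1,0,0,0,0, 0,0,0.1,0,0,0,0, 0,0,0,0,0,0,0, 0,0,0,0,0,0,0]'
```

```text
time_s: 3.82
ee_pos: [0.5549, -0.2462, 0.0357]
eef_rot: [-3.141, -0.0, -1.223]
force: [2.1, -0.9, 3.1]
grip_width: 0.0006
```

Contact is at about 38 mm and the force of about 3 N matches the spring, so this is the plate and not a solid square. I'll press on, then let go.

```bash
python3 -m inch '[0,0,0.1,0,0,0,0, 0,0,0.1,0,0,0,0, 0,0,0.02,0,0,0,0, 0,0,0,0,0,0,0, 0,0,0,0,0,0,0]'; python3 - <<'E'
from h import *
save("top","top1")
for cam in("top","scene"):
    if cam=="scene": save(cam,"scene1")
    for n in("gate_hinge","gate_free_end"):
        for q in ctrl.place_of(cam,n)[:1]: print(cam,n,round(q["score"],2),np.round(q["centre"]),onz(cam,q["centre"],.08).round(3))
E
```

```text
time_s: 4.45
ee_pos: [0.5547, -0.2461, 0.0333]
eef_rot: [-3.141, -0.0, -1.223]
force: [2.7, -0.5, 3.8]
grip_width: 0.0005
top gate_hinge 0.59 [148. 242.] [0.568 0.301 0.08 ]
top gate_free_end 0.97 [224. 265.] [0.523 0.155 0.08 ]
scene gate_hinge 0.71 [431. 366.] [0.568 0.306 0.08 ]
scene gate_free_end 0.96 [392. 288.] [0.525 0.159 0.08 ]
```

The catch has let go: the networks put the free end at about (0.524, 0.157), which is a gate angle of about 0.45. Now I'll lift off and go to a point behind the leaf's inner face.

```bash
python3 -m inch '[0,0,-3,0,0,0,0, 0,0,-5,0,0,0,0, 0,0,-5.7,0,0,0,0, -5.0,-2.0,0,0,0,0,0, -5.0,-2.0,0,0,0,0,0, -5.0,-2.0,0,0,0,0,0, -5.0,-2.0,0,0,0,0,0, -5.0,-2.0,0,0,0,0,0, -5.0,-2.0,0,0,0,0,0, -5.0,-2.0,0,0,0,0,0, -5.0,-2.0,0,0,0,0,0, 0,0,0,0,0,0,0, 0,0,0,0,0,0,0]'; python3 - <<'E'
from h import *
im,_=save("scene","s2")
for n in("gate_hinge","gate_free_end"):
    for q in ctrl.place_of("scene",n)[:1]: print(n,round(q["score"],2),np.round(q["centre"]),onz("scene",q["centre"],.08).round(3))
im,_=save("top","t2")
a=cv2.resize(cv2.imread("pics/t2.png")[90:330,60:380],(400,300)); b=cv2.resize(cv2.imread("pics/s2.png")[160:480,180:600],(400,300))
cv2.imwrite("pics/v2.png",cv2.hconcat([a,b]))
E
```

```text
time_s: 6.38
ee_pos: [0.5682, 0.184, 0.1695]
eef_rot: [3.139, 0.0, -1.223]
force: [-0.3, -0.3, 0.8]
grip_width: 0.0004
gate_hinge 0.75 [428. 368.] [0.573 0.307 0.08 ]
gate_free_end 0.91 [390. 287.] [0.526 0.156 0.08 ]
```

View pics/v2.png

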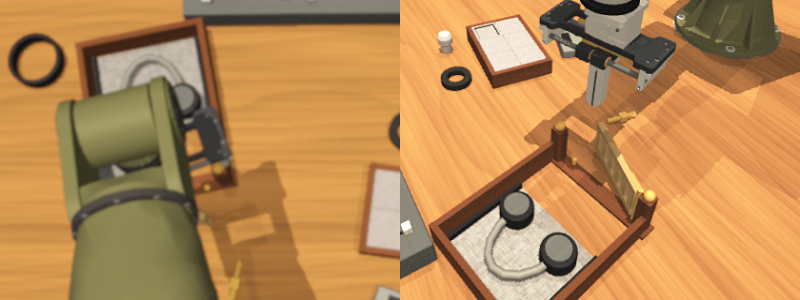

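The gate is ajar, and the shut finger hangs above the gap between the leaf and the far post. I'll go down and work out the arc.

```bash
python3 -m inch '[0,0,4,0,0,0,0, 0,0,4,0,0,0,0, 0,0,2.5,0,0,0,0, 0,0,2,0,0,0,0, 0,0,0,0,0,0,0, 0,0,0,0,0,0,0]'; cat > arc.py <<'E'
from h import *
import sys
H=np.array([.569,.304]);y0=.157;X=np.array([np.cos(y0),np.sin(y0)]);Y=np.array([-X[1],X[0]])
o=ctrl.get_obs();p=np.array(o["ee_pos"][:2]);M=R.from_euler('xyz',o["eef_rot"]).as_matrix()
s,off=.115,float(sys.argv[2])
for t in np.arange(float(sys.argv[1]),1.58,.08):
    w=H+s*(-Y*np.cos(t)-X*np.sin(t))+off*(X*np.cos(t)-Y*np.sin(t))
    d=M.T@np.r_[w-p,0]; print(round(t,2),w.round(3),(d*100).round(2)[:2]); p=w
E
python3 arc.py .46 .02
```

```text
time_s: 7.32
ee_pos: [0.5693, 0.1842, 0.0463]
eef_rot: [-3.14, -0.0, -1.224]
force: [0.1, 0.3, 1.0]
grip_width: 0.0004
0.46 [0.554 0.188] [-0.91  1.32]
0.54 [0.545 0.19 ] [-0.46  0.81]
0.62 [0.536 0.192] [-0.53  0.77]
0.7 [0.527 0.195] [-0.59  0.73]
0.78 [0.518 0.199] [-0.64  0.68]
0.86 [0.51  0.203] [-0.69  0.62]
0.94 [0.502 0.208] [-0.74  0.57]
1.02 [0.495 0.214] [-0.78  0.51]
1.1 [0.488 0.22 ] [-0.82  0.44]
1.18 [0.481 0.227] [-0.86  0.37]
1.26 [0.475 0.234] [-0.88  0.3 ]
1.34 [0.47  0.242] [-0.9   0.23]
1.42 [0.465 0.25 ] [-0.92  0.16]
1.5 [0.461 0.259] [-0.93  0.09]
1.58 [0.458 0.267] [-0.93  0.01]
```

```bash
python3 -m inch '[-0.3,0.44,0,0,0,0,0, -0.3,0.44,0,0,0,0,0, -0.31,0.44,0,0,0,0,0, -0.23,0.4,0,0,0,0,0, -0.23,0.41,0,0,0,0,0, -0.26,0.38,0,0,0,0,0, -0.27,0.39,0,0,0,0,0, -0.29,0.37,0,0,0,0,0, -0.3,0.36,0,0,0,0,0, -0.32,0.34,0,0,0,0,0, -0.32,0.34,0,0,0,0,0, -0.34,0.31,0,0,0,0,0, -0.35,0.31,0,0,0,0,0, -0.37,0.28,0,0,0,0,0, -0.37,0.29,0,0,0,0,0, 0,0,0,0,0,0,0, 0,0,0,0,0,0,0]'; python3 - <<'E'
from h import *
save("scene","s3")
for n in("gate_hinge","gate_free_end"):
    for q in ctrl.place_of("scene",n)[:1]: print(n,round(q["score"],2),np.round(q["centre"]),onz("scene",q["centre"],.08).round(3))
E
```

```text
time_s: 9.45
ee_pos: [0.5015, 0.2086, 0.0452]
eef_rot: [3.141, 0.0, -1.223]
force: [-0.2, -0.8, -0.0]
grip_width: 0.0007
gate_hinge 0.73 [228. 214.] [ 0.685 -0.169  0.08 ]
gate_free_end 0.55 [437. 285.] [0.455 0.192 0.08 ]
```

```bash
python3 arc.py .96 .02
```

```text
0.96 [0.5  0.21] [-0.16  0.09]
1.04 [0.493 0.216] [-0.79  0.49]
1.12 [0.486 0.222] [-0.83  0.42]
1.2 [0.48  0.229] [-0.86  0.36]
1.28 [0.474 0.236] [-0.89  0.29]
1.36 [0.469 0.244] [-0.91  0.21]
1.44 [0.464 0.252] [-0.92  0.14]
1.52 [0.461 0.261] [-0.93  0.07]
```

View pics/s3.png

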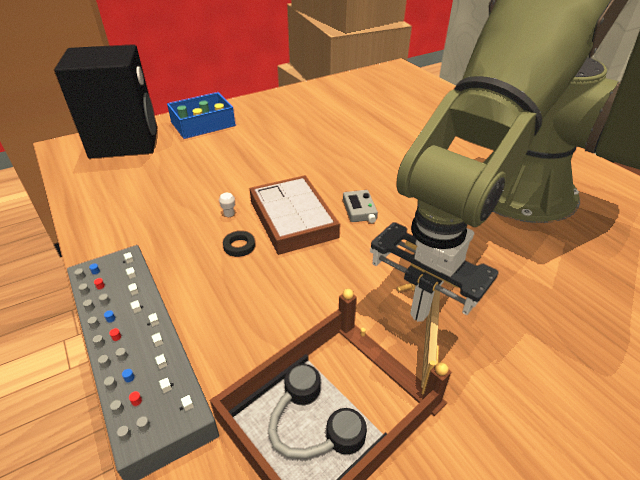

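The leaf runs from about (430,380) to (436,300) and is at about 0.95 rad, following the finger as planned. I'll carry on to about 1.52.

```bash
python3 -m inch '[-0.16,0.09,0,0,0,0,0, -0.39,0.25,0,0,0,0,0, -0.4,0.24,0,0,0,0,0, -0.41,0.21,0,0,0,0,0, -0.42,0.21,0,0,0,0,0, -0.43,0.18,0,0,0,0,0, -0.43,0.18,0,0,0,0,0, -0.44,0.15,0,0,0,0,0, -0.45,0.14,0,0,0,0,0, -0.45,0.11,0,0,0,0,0, -0.46,0.1,0,0,0,0,0, -0.46,0.07,0,0,0,0,0, -0.46,0.07,0,0,0,0,0, -0.46,0.04,0,0,0,0,0, -0.47,0.03,0,0,0,0,0, 0,0,0,0,0,0,0, 0,0,0,0,0,0,0]'; python3 - <<'E'
from h import *
im,d=save("scene","s4")
for n in("gate_hinge","gate_free_end"):
    for q in ctrl.place_of("scene",n)[:2]: print(n,round(q["score"],2),np.round(q["centre"]),onz("scene",q["centre"],.08).round(3))
E
```

```text
time_s: 11.72
ee_pos: [0.4604, 0.2608, 0.0452]
eef_rot: [3.141, 0.0, -1.223]
force: [-0.2, -0.5, -0.1]
grip_width: 0.0002
gate_hinge 0.62 [238. 248.] [ 0.707 -0.065  0.08 ]
gate_hinge 0.6 [431. 364.] [0.566 0.305 0.08 ]
gate_free_end 0.88 [488. 307.] [0.416 0.269 0.08 ]
```

The gate is at about 1.50. I'll nudge it slightly more, back away from the leaf, lift, and look.

```bash
python3 -m inch '[-0.25,0,0,0,0,0,0, -0.25,0,0,0,0,0,0, -0.1,0,0,0,0,0,0, 0,0,0,0,0,0,0, 0,0,0,0,0,0,0, 0.8,0,0,0,0,0,0, 1.2,0,0,0,0,0,0, 1,0,0,0,0,0,0, 0,0,-4,0,0,0,0, 0,0,-5,0,0,0,0, 0,0,-5,0,0,0,0, 5,-2,0,0,0,0,0, 5.5,-2,0,0,0,0,0, 5.5,-2,0,0,0,0,0, 5.5,-2,0,0,0,0,0, 5.5,-2,0,0,0,0,0, 0,0,0,0,0,0,0, 0,0,0,0,0,0,0]'; python3 - <<'E'
from h import *
save("scene","s5"); 
for c in("scene","top"):
    if c=="top": save("top","t5")
    g={}
    for n in("gate_hinge","gate_free_end"):
        for q in ctrl.place_of(c,n)[:1]: g[n]=onz(c,q["centre"],.08); print(c,n,round(q["score"],2),np.round(q["centre"]),g[n].round(3))
    if len(g)==2:
        v=g["gate_free_end"]-g["gate_hinge"]; print("gate",np.arctan2(v[0],-v[1])*-1+.157)
    for n in("belt_pack","mic_capsule","ear_cushion","jack_adapter","headset"):
        for q in ctrl.place_of(c,n)[:1]: print(c,n,round(q["score"],2),onz(c,q["centre"],0).round(3))
a=cv2.resize(cv2.imread("pics/t5.png")[90:390,60:480],(400,300)); b=cv2.resize(cv2.imread("pics/s5.png")[160:480,180:600],(400,300))
cv2.imwrite("pics/v5.png",cv2.hconcat([a,b]))
E
```

```text
time_s: 14.12
ee_pos: [0.6544, 0.0182, 0.1849]
eef_rot: [3.141, 0.0, -1.223]
force: [-0.0, 0.5, 0.5]
grip_width: 0.0007
scene gate_hinge 0.78 [427. 366.] [0.574 0.304 0.08 ]
scene gate_free_end 0.64 [494. 310.] [0.413 0.278 0.08 ]
gate 1.5654352111188186
scene belt_pack 0.81 [ 0.389 -0.13   0.   ]
scene mic_capsule 0.82 [ 0.655 -0.276  0.   ]
scene ear_cushion 0.69 [ 0.68  -0.151  0.   ]
scene jack_adapter 0.46 [0.433 0.122 0.   ]
scene headset 0.47 [ 0.383 -0.134  0.   ]
top gate_hinge 0.62 [147. 242.] [0.567 0.303 0.08 ]
top gate_free_end 0.95 [157. 323.] [0.416 0.277 0.08 ]
gate 1.556646377728038
top belt_pack 0.85 [ 0.381 -0.14   0.   ]
top mic_capsule 0.59 [ 0.646 -0.269  0.   ]
top ear_cushion 0.56 [ 0.675 -0.154  0.   ]
top jack_adapter 0.64 [ 0.384 -0.145  0.   ]
top headset 0.93 [0.754 0.257 0.   ]
```

View pics/v5.png

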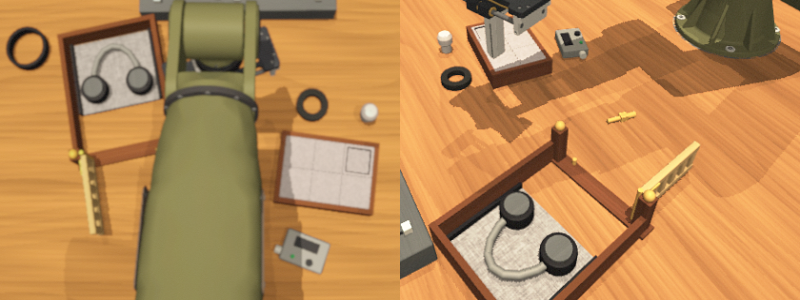

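The gate stands open about square to the fence (left crop, (90,195)). The loose things haven't moved and the arm is clear of everything, so I'll hand in.

```bash
python3 -c "
from station import ctrl
print(ctrl.hand_in())"
```

```text
the job is handed in; nothing more can be done
None
```

The gate is standing open at about 1.56 rad, square to its fence, and the job was handed in at about 14 s.

- **Plate:** The camera showed its outline in the panel's far-right square (x +30, y -60), so I pressed there directly instead of feeling across all six squares. The first contact read about 3 N at 2 mm in, which fits the spring and not a solid square. I pressed to about 4.7 mm, the gate sprang to about 0.45 rad, and I lifted off the plate.
- **Gate:** I pushed the inner face with the closed fingertips in slow steps. It read about 1.50 before a last small nudge, then I backed off and lifted clear.
- **Last checks:** The two cameras put the gate at 1.565 and 1.557 rad. The arm was touching nothing (force about 0.7 N, which is noise level).
- **Loose things:** Their positions agree with the first readings to within about 1 cm, which is the networks' scatter, and the pictures show nothing disturbed. Two network reports disagreed and I discounted them. The jack adapter in the top view and the headset in the scene view were both placed on the belt pack, while the other camera found each of them in its original place.

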